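Shut the tea-bag case and snap its cap on

TASK

Swing the upper shell of the white tea-bag case down until it is fully shut, edge to edge on the lower shell. Then take the steel snap cap from the tray, press it straight down over the stud at the front of the case until it clicks and sits fully home on the shell's fork, and finish while still holding the cap and pressing it firmly down: do not let go. Leave the kettle, sugar jar, mug and spoon rest where they stand.

Things in the scene. Friction and masses are not known exactly. Their poses are not given: they have to be found in the camera images.
- case: lower shell of the white plastic tea-bag case, 110 (x) x 150 (y) x 40 mm high, its seam edge on top, stuck to the worktop on suction feet (cannot move). Origin: centre of its underside; +x points to the hinge side, -x to the front ear, a 52 x 46 mm block amid the front, its top also at 40 mm, which carries the stud.
- stud_seat (a point): point on the stud's axis, 85 mm in front (-x) of the case's centre and 45 mm above the worktop: where the centre of the cap's underside lies when the cap is fully home. Axes as those of the case.
- lid (a joint): angle of the white upper shell, rad: 0 = shut edge to edge, grows as it opens, 1.6 at most. Stiff friction hinge (about 0.22 N m): it stays where it is left.
- lid_hinge (a point): middle of the hinge line, 55 mm behind (+x) the case's centre and 40 mm above the worktop; the hinge line runs along the case's y.
- lid_top (a point): point on the outer (top) face of the upper shell, midway across, 90 mm from the hinge; turns with the shell, z out of that face, -x from hinge to front. The shell is an upside-down tray, 110 x 150 x 18 mm; shut, its top is 58 mm high. From its front edge a fork 46 mm wide, 5 mm thick reaches 53 mm on, its 22 mm slot open to the front; shut, it straddles the stud, its top 45 mm high.
- cap: loose brushed steel snap cap, 60 g, standing upright on the tray. Origin: centre of its underside, z up. Round skirt 36 mm diameter and 18 mm high, hollow below (mouth 16 mm diameter with a 3 mm lip, a 22 mm cavity above it, 15 mm deep in all); on top of it a solid round grip 22 mm diameter from 18 to 44 mm height.
- tray: loose yellow melamine tray, 200 (x) x 260 (y) x 18 mm, walls and floor 4 mm; origin: centre of its underside
- kettle: brushed steel kettle, 156 mm diameter, 195 mm high, with handle and spout; origin: centre of its underside. Leave alone.
- sugar_jar: glass sugar jar with clip latch, 90 mm diameter, 115 mm high; origin: centre of its underside. Leave alone.
- mug: green enamel mug, 82 mm diameter, 85 mm high; origin: centre of its underside. Leave alone.
- spoon_rest: bamboo spoon rest, a dish 84 mm diameter and 14 mm high with a flat handle to -x, 165 mm long in all; origin: centre of the dish's underside. Leave alone.
- stud_tip (a point): tip of the upright steel stud, 13 mm above stud_seat. Stud 13 mm diameter, tapering to 8 mm over its top 4 mm; four sprung balls round it, centred 6.3 mm below the tip, stand out to 19.6 mm diameter. Pushing the cap over them takes 10 to 20 N, most when it is 8 to 9 mm above home; the force falls to nothing at about 3 mm (the click: the balls draw it down); then press on to home.
Not all that is in view belongs to the job. What is meant by the cap is not orange or red, and is the larger of those in its own colour.

How it is judged:
On the way, in this order (a step that is already met when the one before it is completed fails the run):
1. the upper shell is shut edge to edge, the cap not yet on the stud (value of joint lid below 0.03 rad and distance between cap and stud_seat above 0.02 m), for 0.2 s.
2. the cap has been snapped home on the stud and is pressed down on the shell's fork (value of joint lid below 0.03 rad and z of cap in the frame of stud_seat below 0.002 m and horizontal distance between cap and stud_seat below 0.004 m and contact force between cap and lid above 3 N), for 0.2 s.
At the end, for the whole second after the job is handed in: The upper shell is shut (within 0.03 rad); the cap is upright (within 0.1 rad), on the stud (within 4 mm sideways) and fully home (underside less than 2 mm above its seat), and through the last second the fingers are on the cap and it is pressed down on the fork with more than 3 N (all of step 2 and z of cap in the frame of stud_seat above -0.003 m and angle between cap's own z axis and vertical below 0.1 rad and contact force between the fingers and cap above 3 N); the arm keeps its last pose, push and grip.
It fails at once if kettle, sugar jar, mug or spoon rest pushed more than 25 mm or tipped (distance of any of kettle, sugar_jar, mug, spoon_rest from where it was at the start of the episode above 0.025 m or angle between any of kettle, sugar_jar, mug's own z axis and vertical above 0.4 rad).
It also fails if it takes over 66 s, if anything falls off the work surface, if the arm or the gripper's body presses on something with over 40 N, if the wrist force passes 120 N, or if a joint passes its speed limit or range.

ROBOT

A 7-joint arm with a two-finger parallel gripper is mounted at the origin on the work surface. World frame = base frame: x ahead of the robot, y to its left, z up, the work surface at z = 0. Lengths are in m, angles in rad, forces in N, time in s.
With the tool pointing down it reaches from about 0.425 to 0.925 m from the base axis. Payload 6.8 kg.
Tool frame: the origin (TCP) lies at the very end of the fingers, on their centre line; the grasp point (between the pads) lies 19 mm behind it; z points along the fingers, y is the line along which they close (so a half turn about z gives the same grasp; the last joint's range is limited). The gripper opens to 85 mm and grips with 20 to 120 N. Pads are 22 mm wide; open, the fingers measure 114 mm over their backs; the gripper's body (76 mm by 85 mm) begins 54 mm behind the grasp point. The pads swing forward as they close: fully open they stand 13 mm farther back than shut.
Start: joints at [0.994, 0.477, 0.022, 1.555, -0.011, 1.109, -0.083], TCP at [0.305, -0.602, 0.231] pointing down, gripper open.
Joint ranges: [-2.96, 2.96], [-0.34, 2.1], [-1.41, 1.46], [0.24, 2.44], [-1.37, 4.51], [0.17, 1.92], [-2.96, 2.96]. Speed limits (rad/s): [2.39, 2.39, 3.14, 3.14, 3.14, 3.14, 3.14].

INTERFACE

Orientations are given as a unit quaternion [w, x, y, z].
In Python, from station import bot gives the robot as it stands. The module is installed in compiled form; this text tells all that it offers.
- The arm moves only by the shell command python3 -m jog 'ROWS' [OPENING] [FORCE]. ROWS is JSON, a list of rows, each a list of 4 numbers: the shift along the tool's x, y, z in cm, then the turn about the tool's z in rad. In form: [[x, y, z, spin], ...]. A call has 1 to 20 rows; each row is the pose to reach, as a shift and turn from the pose commanded when the call began, along the tool's axes at that moment; what a row does not reach only later rows make up. A row lasts 1/12 s, in which the tool goes at most 41.7 mm and 7.16 degrees, less where a joint would pass 70% of its speed; a pose out of reach is approached as far as the arm can. A call with a gripper value outside its range is refused whole. OPENING is the closure, from -1 (fully open) to 1 (shut), set as the call begins (- or left out, the last holds). The fingers move at their own pace and stop on an object; FORCE is the grip in N (left out, the last holds). Time passes only in rows, so rows that repeat a pose let the fingers close. It gives the time, the measured TCP pose, the force, the opening and the grip force at its end, in the units of the state.
- bot.get_obs(): the state, without advancing time (a new reading comes with each control period).
- bot.read_camera(name): name is "side" or "top"; returns a dict with "pixels" (400x640x3 uint8, red, green, blue), "depth" (400x640 float32, m along the optical axis (not along the pixel's ray), 0 where there is no reading), "fovy" (degrees; the focal length in pixels is half the picture's height over the tangent of half this angle, whatever the lens; pixels are square), "cx", "cy" (the principal point, pixels), "pose" (4x4, takes a point from camera to world coordinates). Camera axes: x right, y down, z forward; pixel columns grow to the right and rows downward; lengths in m; the calibration is good to about 2 mm. A picture is of the moment at which its call begins.
- bot.hand_in(): hands the job in; it is judged then, once.
The state is a dict: "t": time; "q": joint angles; "joint_vel": joint speeds; "joint_torque": joint torques, N m; "eef_pos": TCP position; "tool_rot": TCP orientation; "contact_force": force on the tool from outside, world axes, zero at the start; "torque": the same for the moment, N m; "gripper_width": opening from 0.0 (shut) to 1.0 (fully open); "grasp_force": force on a finger pad.
Only numpy, scipy, OpenCV 4.12 (cv2) and the standard library are available. Lean on these libraries where they do the work, as an engineer would, in place of code of your own. Each camera call takes 0.05 s, during which the arm holds its last target. There are 200 camera calls.

## Working session

There is one attempt and no reset: what is moved stays moved. The work goes in short steps, Python scripts to look and compute and a shell command to move; the robot and the scene stay as the last step left them, time stands still between calls to the robot, and variables do not carry over. Pictures are saved under pics/ and viewed, at most 10 in all, crops included, and the job is handed in when it is done.

```bash
mkdir -p pics
cat > h.py <<'E'
import numpy as np, cv2
from station import bot
def cam(n,save=None):
    d=bot.read_camera(n)
    if save: cv2.imwrite('pics/'+save,cv2.cvtColor(d['pixels'],cv2.COLOR_RGB2BGR))
    return d
def F(d): return d['pixels'].shape[0]/2/np.tan(np.radians(d['fovy'])/2)
def cloud(d):
    f=F(d); v,u=np.mgrid[:400,:640]; z=d['depth']
    P=np.stack([(u-d['cx'])/f*z,(v-d['cy'])/f*z,z],-1)
    T=np.array(d['pose']); return P@T[:3,:3].T+T[:3,3]
def plane(d,u,v,h):
    f=F(d);T=np.array(d['pose']);r=T[:3,:3]@np.array([(u-d['cx'])/f,(v-d['cy'])/f,1]);o=T[:3,3]
    return o+r*(h-o[2])/r[2]
E
python3 - <<'E'
from h import *
for n in('top','side'):
    d=cam(n,n+'0.png'); print(n,d['fovy'],d['cx'],d['cy'],np.round(d['pose'],3).tolist())
    np.savez('/tmp/'+n+'0.npz',**d)
o=bot.get_obs()
for k in o: print(k,np.round(o[k],3))
E
```

```text
top 57.216722885725304 323.0984317201048 197.4908830431786 [[-0.013, -0.994, 0.107, 0.471], [-1.0, 0.016, 0.024, -0.035], [-0.025, -0.107, -0.994, 0.973], [0.0, 0.0, 0.0, 1.0]]
side 52.06617634280778 312.3595477033941 205.483676475766 [[-0.712, -0.496, 0.497, 0.048], [-0.702, 0.513, -0.493, 0.459], [-0.011, -0.7, -0.714, 0.787], [0.0, 0.0, 0.0, 1.0]]
t 0.1
q [ 0.994  0.478  0.022  1.556 -0.012  1.109 -0.083]
joint_vel [ 0.001 -0.002  0.    -0.004  0.    -0.001  0.001]
joint_torque [ 5.0000e-03 -5.9776e+01  1.6140e+00 -2.8195e+01  1.3000e-02  5.0000e-03
  0.0000e+00]
eef_pos [ 0.305 -0.602  0.23 ]
tool_rot [-0.001  0.973  0.232 -0.   ]
contact_force [-1.57   0.134 -0.38 ]
torque [-0.    -0.011 -0.001]
grasp_force 0.0
gripper_width 1.005
```

View pics/top0.png

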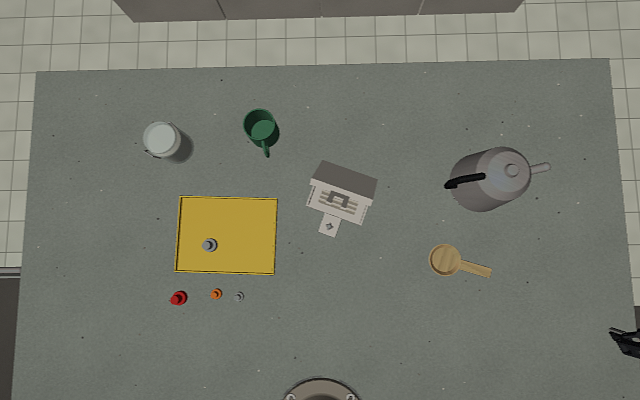

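View pics/side0.png

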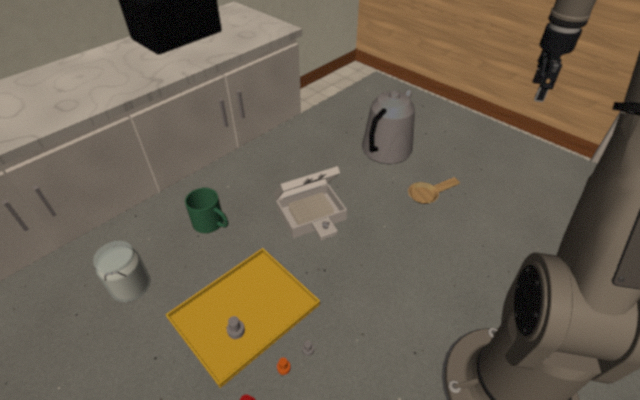

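The top view shows the cap candidates: grey on the tray at (209,245), small grey at (239,297), orange at (216,294) and red at (178,298). The one wanted is the larger grey, on the tray. The case is at about (342,190), with its ear and stud at (330,226) and the shell standing open to the top (hinge side).

Run:
```python
from h import *
d=dict(np.load('/tmp/top0.npz')); s=dict(np.load('/tmp/side0.npz'))
im=d['pixels'];C=cloud(d);S=cloud(s)
a=cv2.resize(im[145:250,290:395],None,fx=4,fy=4,interpolation=2);b=cv2.resize(im[220:310,165:260],(443,420),interpolation=2)[:420]
c=cv2.resize(s['pixels'][160:245,265:355],(400,420)[:2],interpolation=2)
img=np.hstack([cv2.resize(x,(266,420)) if 0 else cv2.resize(x,(300,300)) for x in(a,b)]);img=np.vstack([img,np.hstack([cv2.resize(c,(300,300)),cv2.resize(s['pixels'][295:385,215:320],(300,300))])])
cv2.imwrite('pics/crop.png',img[:,:,::-1])
print('floor z',np.median(C[300:380,450:560,2]),np.median(S[100:110,300:310,2]))
def st(n,P,x0,x1,y0,y1,z0,z1):
    m=(P[...,0]>x0)&(P[...,0]<x1)&(P[...,1]>y0)&(P[...,1]<y1)&(P[...,2]>z0)&(P[...,2]<z1);q=P[m];print(n,len(q),q.mean(0).round(4) if len(q) else'',q.min(0).round(3),q.max(0).round(3));return m
p=C[245,209];print(p,C[226,330],C[297,239])
for n,P in(('top',C),('side',S)):
    st(n+' cap grip',P,p[0]-.04,p[0]+.04,p[1]-.04,p[1]+.04,.041,.06)
    st(n+' skirt',P,p[0]-.04,p[0]+.04,p[1]-.04,p[1]+.04,.012,.06)
# ear / case by white mask
hsv=cv2.cvtColor(im,cv2.COLOR_RGB2HSV);w=((hsv[...,1]<40)&(hsv[...,2]>165)).astype(np.uint8);w[:150]=0;w[240:]=0;w[:,:295]=0;w[:,390:]=0
ys,xs=np.nonzero(w);Q=C[ys,xs];print(len(Q),Q.min(0),Q.max(0))
for z0,z1 in((.03,.045),(.045,.06),(.06,.08),(.08,.1),(.1,.12),(.12,.16)):
    for n,P in(('top',C),('side',S)):
        st(n+str(z0),P,.42,.68,-.16,.02,z0,z1)
# lid plane from top depth
m=(C[...,0]>.42)&(C[...,0]<.68)&(C[...,1]>-.16)&(C[...,1]<.02)&(C[...,2]>.065);q=C[m];c0=q.mean(0)
```

```text
floor z -0.0010607232139883127 -0.7533338203601444
[0.45439606 0.27737032 0.04555818] [ 0.497784   -0.0293125   0.05461302] [0.32221381 0.20435263 0.02668401]
top cap grip 61 [0.4548 0.2846 0.0469] [0.444 0.274 0.041] [0.465 0.295 0.05 ]
top skirt 164 [0.4549 0.281  0.0315] [0.438 0.267 0.012] [0.472 0.299 0.05 ]
side cap grip 103 [0.451  0.2858 0.047 ] [0.441 0.275 0.041] [0.463 0.296 0.05 ]
side skirt 294 [0.4471 0.2872 0.0315] [0.434 0.268 0.012] [0.468 0.303 0.05 ]
1294 [ 0.47060276 -0.1267719   0.00260264] [0.60446718 0.02890561 0.97282803]
top0.03 596 [ 0.5214 -0.0401  0.0376] [ 0.47  -0.127  0.03 ] [0.602 0.019 0.044]
side0.03 1428 [ 0.5613 -0.054   0.0364] [ 0.467 -0.146  0.03 ] [0.653 0.02  0.045]
top0.045 166 [ 0.61   -0.0693  0.0546] [ 0.49  -0.15   0.047] [ 0.667 -0.011  0.06 ]
side0.045 250 [ 0.6088 -0.0747  0.0499] [ 0.487 -0.146  0.045] [ 0.662 -0.003  0.06 ]
top0.06 263 [ 0.6281 -0.077   0.0699] [ 0.596 -0.149  0.06 ] [ 0.659 -0.004  0.08 ]
side0.06 32 [ 0.6119 -0.0749  0.0697] [ 0.576 -0.142  0.06 ] [0.655 0.001 0.079]
top0.08 300 [ 0.6143 -0.0713  0.09  ] [ 0.583 -0.143  0.08 ] [ 0.648 -0.     0.1  ]
side0.08 30 [ 0.6064 -0.0471  0.0895] [ 0.562 -0.136  0.08 ] [0.643 0.008 0.1  ]
top0.1 307 [ 0.5997 -0.0673  0.1101] [ 0.569 -0.138  0.1  ] [0.632 0.004 0.12 ]
side0.1 28 [ 0.5979 -0.026   0.1101] [ 0.547 -0.129  0.1  ] [0.627 0.013 0.12 ]
top0.12 844 [ 0.5768 -0.0574  0.1332] [ 0.542 -0.133  0.12 ] [0.619 0.015 0.16 ]
side0.12 430 [ 0.5721 -0.0506  0.1345] [ 0.536 -0.129  0.12 ] [0.617 0.014 0.16 ]
```

View pics/crop.png

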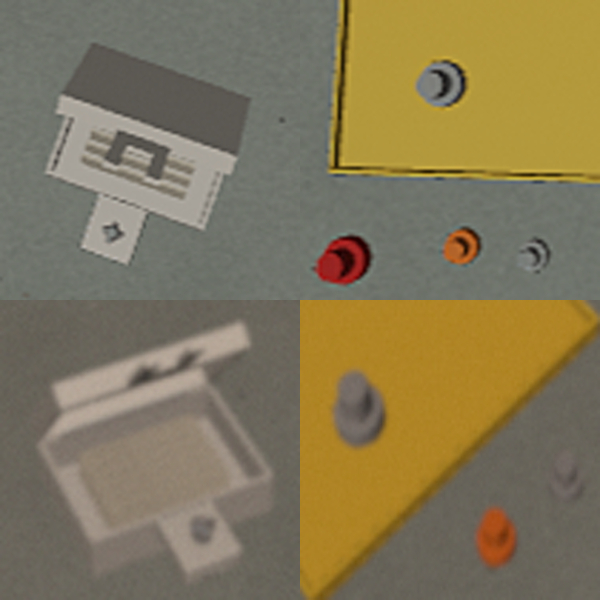

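The crops confirm the large grey cap on the tray. The shell stands open about 1 rad and the dark stud is on the ear. Next I fit the shell plane and locate the stud from both views.

Run:
```python
from h import *
d=dict(np.load('/tmp/top0.npz')); s=dict(np.load('/tmp/side0.npz'));C=cloud(d)
g=cv2.cvtColor(d['pixels'],cv2.COLOR_RGB2GRAY)
m=((g>60)&(g<112)).astype(np.uint8);B=np.zeros_like(m);B[155:205,300:385]=1
m&=B;m&=((C[...,2]>.055)&(C[...,2]<.16)).astype(np.uint8)
n,l,st,_=cv2.connectedComponentsWithStats(m);k=1+np.argmax(st[1:,4]);m=cv2.erode((l==k).astype(np.uint8),np.ones((3,3)));Q=C[m>0];print(len(Q))
c=Q.mean(0);u,sv,vt=np.linalg.svd(Q-c);N=vt[2]*np.sign(vt[2][2]);print('n',N.round(3),'rms',sv[2]/len(Q)**.5)
th=np.arctan2(np.hypot(*N[:2]),N[2]);yaw=np.arctan2(N[1],N[0]);print('theta',th,'yaw',yaw,'centroid',c)
# stud tip: rays
print('stud top',plane(d,329.2,226.2,.055),'side',plane(s,325.9,224.6,.055))
# ear + front rim yaw from white mask at z .04
w=((g>140)).astype(np.uint8);w&=((C[...,2]>.03)&(C[...,2]<.046)).astype(np.uint8);w[:,:295]=0;w[:,390:]=0
P=np.array([plane(d,x,y,.04) for y,x in np.argwhere(w)]);
for a in (yaw,):
    ex=np.array([np.cos(a),np.sin(a)]);ey=np.array([-ex[1],ex[0]])
    r=np.c_[P[:,:2]@ex,P[:,:2]@ey];print(np.percentile(r,[0,1,50,99,100],0).round(4).tolist())
    ear=r[r[:,0]<r[:,0].min()+.04];print('ear y',ear[:,1].min(),ear[:,1].max(), 'ear front',np.percentile(r[:,0],.5))
    for nm,y in (('stud',plane(d,329.2,226.2,.055)),('Lid c',c)): print(nm,y[:2]@ex,y[:2]@ey)
    lid=C[(m>0)];print('lid y',np.percentile(lid[:,:2]@ey,[0,1,99,100]))
for n,dd in(('top',d),('side',s)):
    P=cloud(dd); q=P[(abs(P[...,0]-.453)<.03)&(abs(P[...,1]-.284)<.03)&(P[...,2]>.044)&(P[...,2]<.06)];print(n,((q.min(0)+q.max(0))/2).round(4),np.median(q,0).round(4))
```

```text
1000
n [ 0.75  -0.284  0.597] rms 0.0007155448484248278
theta 0.9312982757779531 yaw -0.36242416236521513 centroid [ 0.60764653 -0.06991148  0.09898479]
stud top [ 0.49730248 -0.02731086  0.055     ] side [ 0.49036675 -0.02444897  0.055     ]
[[0.4535, 0.0761], [0.4545, 0.0767], [0.4981, 0.1504], [0.5569, 0.2252], [0.5594, 0.2257]]
ear y 0.12957835997212971 0.17382563821545463 ear front 0.4541016288289485
stud 0.4746806042657804 0.15077784752916554
Lid c 0.5929604269121161 0.15006615839605966
lid y [0.07896796 0.08056362 0.22063395 0.22267046]
top [0.4545 0.2846 0.0472] [0.4545 0.2847 0.047 ]
side [0.4522 0.285  0.0474] [0.4514 0.2857 0.0474]
```

Results: shell at θ≈0.93 rad, case yaw −0.362, seat at about (0.4976, −0.0272), and the top camera gives the cap at (0.4545, 0.2847). Depth heights and sizes agree with the ones given. I'll skirt round the kettle first, with the gripper shut, turning the tool into line with the case.

```bash
python3 -m jog '[[24.4,-27.1,-3,0.83],[24.4,-27.1,-3,0.83],[24.4,-27.1,-3,0.83],[24.4,-27.1,-3,0.83],[24.4,-27.1,-3,0.83],[24.4,-27.1,-3,0.83],[24.4,-27.1,-3,0.83],[24.4,-27.1,-3,0.83],[24.4,-27.1,-3,0.83],[24.4,-27.1,-3,0.83],[24.4,-27.1,-3,0.83],[24.4,-27.1,-3,0.83],[24.4,-27.1,-3,0.83]]' 1 40
cat >> h.py <<'E'
YAW=-0.362
def tool():
    from scipy.spatial.transform import Rotation as R
    o=bot.get_obs(); q=o['tool_rot']; return np.array(o['eef_pos']),R.from_quat([q[1],q[2],q[3],q[0]]).as_matrix()
def go(*targets):
    p,M=tool(); print('t',bot.get_obs()['t'],'p',p.round(4),'xdir',np.arctan2(M[1,0],M[0,0]).round(4),'F',np.round(bot.get_obs()['contact_force'],1),'g',bot.get_obs()['gripper_width'],bot.get_obs()['grasp_force'])
    for t in targets: print(np.round(t,4),'-> cm',((np.array(t)-p)@M*100).round(2))
EX=np.array([np.cos(YAW),np.sin(YAW)]);EY=np.array([-EX[1],EX[0]])
def case(xp,yp,z): return np.r_[xp*EX+yp*EY,z]   # rotated world coords
E
python3 - <<'E'
from h import *
def c(th,r=.085,a=.011): return case(.615-r*np.cos(th)+.018*np.sin(th)+a,.151,.04+r*np.sin(th)+.018*np.cos(th))
go(c(.93)+[0,0,.05],*[c(t) for t in(.93,.7,.5,.3,.1,0)])
E
```

```text
t: 1.18
eef_pos: [0.3996, -0.2514, 0.2611]
tool_rot: [0.0, 0.984, -0.181, -0.0]
contact_force: [-0.7, -0.7, -0.4]
gripper_width: 0.0
grasp_force: 0.0
t 1.1833 p [ 0.3996 -0.2514  0.2611] xdir -0.3633 F [-0.7 -0.7 -0.4] g 0.00019158943798305996 0.0
[ 0.6049 -0.0676  0.1689] -> cm [ 12.66 -24.48   9.2 ]
[ 0.6049 -0.0676  0.1189] -> cm [ 12.66 -24.48  14.2 ]
[ 0.589  -0.0616  0.1085] -> cm [ 10.96 -24.48  15.24]
[ 0.5772 -0.0571  0.0965] -> cm [  9.71 -24.48  16.44]
[ 0.5679 -0.0536  0.0823] -> cm [  8.71 -24.48  17.86]
[ 0.5615 -0.0512  0.0664] -> cm [  8.03 -24.48  19.45]
[ 0.5594 -0.0504  0.058 ] -> cm [  7.8  -24.48  20.29]
```

```bash
python3 -m jog '[[12.7,-24.5,0,0],[12.7,-24.5,0,0],[12.7,-24.5,0,0],[12.7,-24.5,0,0],[12.7,-24.5,0,0],[12.7,-24.5,0,0],[12.7,-24.5,0,0],[12.7,-24.5,0,0],[12.7,-24.5,3,0],[12.7,-24.5,6,0],[12.7,-24.5,9,0],[12.7,-24.5,11,0],[12.7,-24.5,12.5,0],[12.7,-24.5,12.5,0]]'
python3 -m jog '[[0,0,0.8,0],[-0.3,0,1.6,0],[-0.7,0,2,0],[-1.1,0,2.3,0],[-1.7,0,2.7,0],[-2.1,0,3.1,0],[-2.6,0,3.6,0],[-3,0,4,0],[-3.4,0,4.5,0],[-3.8,0,5.1,0],[-4.1,0,5.6,0],[-4.4,0,6.2,0],[-4.6,0,6.8,0],[-4.6,0,6.8,0]]'
```

```text
t: 2.35
eef_pos: [0.6027, -0.0682, 0.1322]
tool_rot: [0.001, 0.983, -0.181, -0.004]
contact_force: [-0.1, -0.9, 0.1]
gripper_width: 0.001
grasp_force: 0.0
t: 3.52
eef_pos: [0.5612, -0.0491, 0.0667]
tool_rot: [0.0, 0.984, -0.179, -0.001]
contact_force: [-0.4, -0.0, -0.7]
gripper_width: 0.0
grasp_force: 0.0
```

```bash
python3 -m jog '[[0,0,0.4,0],[-0.1,0,0.7,0],[-0.1,0,1,0],[-0.1,0,1.3,0],[-0.1,0,1.5,0],[-0.1,0,1.5,0],[-0.1,0,1.5,0]]'
python3 - <<'E'
from h import *
go(); d=cam('side','side1.png');cv2.imwrite('pics/s1.png',cv2.imread('pics/side1.png')[120:300,230:430].repeat(3,0).repeat(3,1))
E
```

```text
t: 4.1
eef_pos: [0.5618, -0.049, 0.0576]
tool_rot: [0.0, 0.984, -0.18, 0.0]
contact_force: [-17.7, 2.0, 45.6]
gripper_width: 0.002
grasp_force: 23.0
t 4.1 p [ 0.5618 -0.049   0.0576] xdir -0.3615 F [-17.7   2.   45.6] g 0.0015058291502531805 22.955486574210227
```

View pics/s1.png

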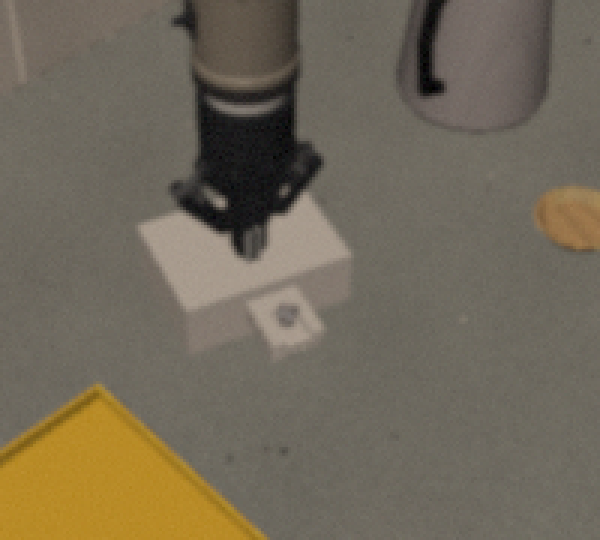

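The shell looks flush at the seam in this view. The stud is at crop (288,315), inside the fork, and the arm stalls at z=0.0576 with 46 N. Lifting off and moving over the cap.

```bash
python3 -m jog '[[0,0,-4,0],[0,0,-8,0],[0,0,-12,0],[0,0,-12,0],[0,0,-12,0]]'
python3 - <<'E'
from h import *
go([.4535,.2848,.14],[.4535,.2848,.025])
E
python3 -m jog '[[0,0,0,0]]' -1
```

```text
t: 4.57
eef_pos: [0.5637, -0.0494, 0.1759]
tool_rot: [-0.0, 0.984, -0.18, 0.003]
contact_force: [-0.8, -0.8, -1.1]
gripper_width: 0.001
grasp_force: 0.0
t 4.5667 p [ 0.5637 -0.0494  0.1759] xdir -0.3616 F [-0.8 -0.8 -1.1] g 0.0006212802776368018 0.0
[0.4535 0.2848 0.14  ] -> cm [-22.16 -27.36   3.52]
[0.4535 0.2848 0.025 ] -> cm [-22.23 -27.33  15.02]
t: 4.65
eef_pos: [0.5614, -0.0494, 0.1729]
tool_rot: [0.0, 0.984, -0.18, 0.0]
contact_force: [0.6, 0.4, 0.1]
gripper_width: 0.128
grasp_force: 0.0
```

```bash
python3 -m jog '[[-22,-27.4,3,0],[-22,-27.4,3,0],[-22,-27.4,3,0],[-22,-27.4,3,0],[-22,-27.4,3,0],[-22,-27.4,3,0],[-22,-27.4,3,0],[-22,-27.4,3,0],[-22,-27.4,3,0],[-22,-27.4,3,0],[-22,-27.4,3,0],[-22,-27.4,3,0],[-22,-27.4,3,0],[-22,-27.4,3,0]]'
python3 - <<'E'
from h import *
go([.4535,.2848,.07],[.4535,.2848,.026])
d=cam('top','top2.png');C=cloud(d);g=cv2.cvtColor(d['pixels'],cv2.COLOR_RGB2GRAY)
# lid top: points z>.05 in the lid area
xp=C[...,:2]@EX;yp=C[...,:2]@EY
m=(xp>.52)&(xp<.605)&(abs(yp-.151)<.065);q=C[m];c=q.mean(0);_,s,v=np.linalg.svd(q-c);n=v[2]*np.sign(v[2][2]);print('lid',c,n,'tilt along x',n[:2]@EX/n[2],s[2]/len(q)**.5)
m=(xp>.50)&(xp<.63)&(abs(yp-.151)<.1)&(C[...,2]>.048);print('lid xp,yp range',np.percentile(xp[m],[.5,99.5]),np.percentile(yp[m],[.5,99.5]))
m=(xp>.43)&(xp<.495)&(abs(yp-.151)<.05)&(C[...,2]>.033)&(C[...,2]<.05);print('ear',np.percentile(xp[m],[.5,99.5]),np.percentile(yp[m],[.5,99.5]))
k=(xp>.45)&(xp<.495)&(abs(yp-.151)<.02)&(g<115)&(C[...,2]>.03);ys,xs=np.nonzero(k);print('dark px',len(xs),xs.mean(),ys.mean());P=plane(d,xs.mean(),ys.mean(),.05);print(P,P[:2]@EX,P[:2]@EY)
a=cv2.resize(d['pixels'][150:250,280:400],(480,400),interpolation=2);b=cv2.resize(d['pixels'][215:275,170:250],(320,240),interpolation=2)
img=np.zeros((400,800,3),np.uint8);img[:,:480]=a;img[:240,480:]=b;cv2.imwrite('pics/t2.png',img[:,:,::-1])
E
```

```text
t: 5.82
eef_pos: [0.4532, 0.283, 0.1429]
tool_rot: [0.001, 0.983, -0.181, -0.0]
contact_force: [-1.2, -0.7, 0.6]
gripper_width: 1.001
grasp_force: 0.0
t 5.8167 p [0.4532 0.283  0.1429] xdir -0.3639 F [-1.2 -0.7  0.6] g 1.0009574733820796 0.0
[0.4535 0.2848 0.07  ] -> cm [-0.04 -0.18  7.29]
[0.4535 0.2848 0.026 ] -> cm [-0.04 -0.19 11.69]
lid [ 0.57931094 -0.0580112   0.05686257] [ 0.00162769 -0.00101757  0.99999816] tilt along x 0.0018825735511982203 0.0015848487346100738
lid xp,yp range [0.50551459 0.61482824] [0.07656584 0.22505842]
ear [0.45274635 0.4947044 ] [0.12791329 0.17343332]
dark px 239 284.163179916318 261.5355648535565
[0.41120214 0.08624395 0.05      ] 0.3540094089291765 0.2262798250679712
```

View pics/t2.png

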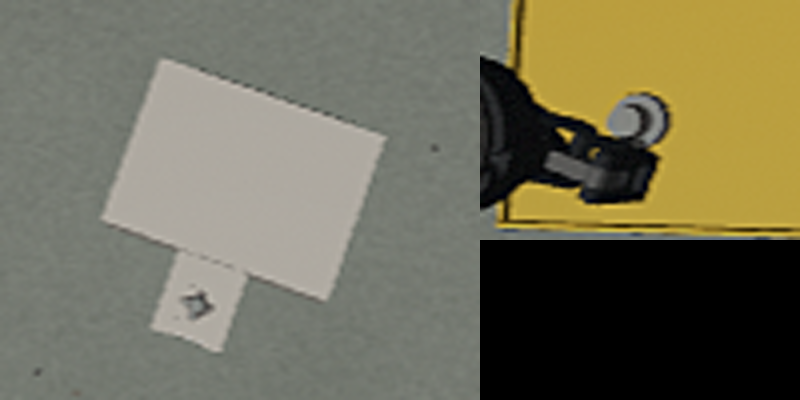

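Shell confirmed shut (tilt 0.002 rad, top at 57 mm); stud at crop (197,305) in the fork slot, and the cap still stands on the tray at crop (637,120). Descending over the cap.

```bash
python3 -m jog '[[0,-0.2,3,0],[0,-0.2,6,0],[0,-0.2,8.5,0],[0,-0.2,10,0],[0,-0.2,11,0],[0,-0.2,11.7,0],[0,-0.2,11.7,0],[0,-0.2,11.7,0],[0,-0.2,11.7,0]]'
python3 -m jog '[[0,0,0,0],[0,0,0,0],[0,0,0,0],[0,0,0,0],[0,0,0,0],[0,0,0,0],[0,0,0,0],[0,0,0,0],[0,0,0,0],[0,0,0,0],[0,0,0,0]]' 1 90
```

```text
t: 6.62
eef_pos: [0.4542, 0.2871, 0.0273]
tool_rot: [-0.001, 0.984, -0.18, 0.001]
contact_force: [-0.7, -0.1, -0.3]
gripper_width: 0.999
grasp_force: 0.0
t: 7.53
eef_pos: [0.4535, 0.2868, 0.0268]
tool_rot: [-0.0, 0.984, -0.18, 0.0]
contact_force: [-1.5, -1.0, 5.2]
gripper_width: 0.222
grasp_force: 87.8
```

```bash
python3 -m jog '[[0,0,-2,0],[0,0,-5,0],[0,0,-9,0],[0,0,-12,0],[0,0,-12,0],[0,0,-12,0],[0,0,-12,0]]'
python3 - <<'E'
from h import *
s=case(.4752,.1508,0)[:2]; go([*s,.14],[*s,.075])
d=cam('side','side3.png');cv2.imwrite('pics/s3.png',cv2.resize(cv2.imread('pics/side3.png')[200:350,150:330],None,fx=4,fy=4,interpolation=2))
E
```

```text
t: 8.12
eef_pos: [0.453, 0.2862, 0.1457]
tool_rot: [0.0, 0.984, -0.18, -0.0]
contact_force: [0.1, 0.0, -1.1]
gripper_width: 0.224
grasp_force: 88.1
t 8.1167 p [0.453  0.2862 0.1457] xdir -0.3613 F [ 0.1  0.  -1.1] g 0.2244215332185737 88.08472752571106
[ 0.4978 -0.0273  0.14  ] -> cm [15.27 27.73  0.59]
[ 0.4978 -0.0273  0.075 ] -> cm [15.27 27.73  7.09]
```

View pics/s3.png

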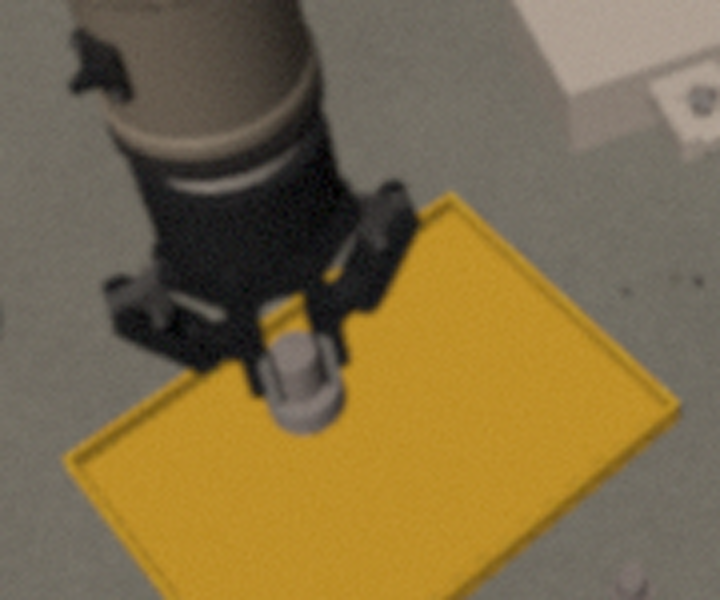

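The cap is held upright by its grip at crop (300,370). Carrying it over to hover above the stud.

```bash
python3 -m jog '[[15.2,27.7,0,0],[15.2,27.7,0,0],[15.2,27.7,0,0],[15.2,27.7,0,0],[15.2,27.7,0,0],[15.2,27.7,0,0],[15.2,27.7,0,0],[15.2,27.7,0,0],[15.2,27.7,0,0],[15.2,27.7,0,0],[15.2,27.7,2,0],[15.2,27.7,4,0],[15.2,27.7,5,0],[15.2,27.7,5,0],[15.2,27.7,5,0],[15.2,27.7,5,0]]'
python3 - <<'E'
from h import *
s=case(.4752,.1508,0)[:2]; go([*s,.068])
p,_=tool();print('tcp x\',y\'',p[:2]@EX,p[:2]@EY)
for n in('side','top'):
    d=cam(n,n+'4.png');P=cloud(d);r=P-p
    # skirt ring: points in 3..18mm above underside(z=tcp-.0228)
    z=p[2]-.0228
    m=(np.hypot(r[...,0],r[...,1])<.03)&(P[...,2]>z)&(P[...,2]<z+.016);q=P[m][:,:2]
    if len(q)>20:
        from scipy.optimize import least_squares
        f=least_squares(lambda c:np.hypot(*(q-c).T)-.018,p[:2],loss='soft_l1',f_scale=.001).x;print(n,len(q),'cap',f,f@EX,f@EY)
    m=(np.hypot(r[...,0],r[...,1])<.03)&(P[...,2]>.02)&(P[...,2]<z+.02);print(np.median(P[m],0))
I=cv2.imread('pics/side4.png')[150:270,260:400];J=cv2.imread('pics/top4.png')[170:260,270:390]
cv2.imwrite('pics/c4.png',np.hstack([cv2.resize(I,(400,343),interpolation=2),cv2.resize(J,(400,343),interpolation=2)]))
E
```

```text
t: 9.5
eef_pos: [0.4981, -0.0255, 0.0968]
tool_rot: [-0.0, 0.984, -0.179, 0.0]
contact_force: [-0.1, 0.0, 0.1]
gripper_width: 0.224
grasp_force: 88.2
t 9.5 p [ 0.4981 -0.0255  0.0968] xdir -0.3601 F [-0.1  0.   0.1] g 0.22401823384178543 88.17057609558105
[ 0.4978 -0.0273  0.068 ] -> cm [0.04 0.18 2.88]
tcp x',y' 0.474819684092167 0.15259194543192311
side 66 cap [ 0.49772637 -0.02626436] 0.47477033149108117 0.15170528502017488
[ 0.4892094  -0.01976125  0.04394116]
[nan nan nan]
  return _methods._mean(a, axis=axis, dtype=dtype,
  ret = um.true_divide(
```

View pics/c4.png

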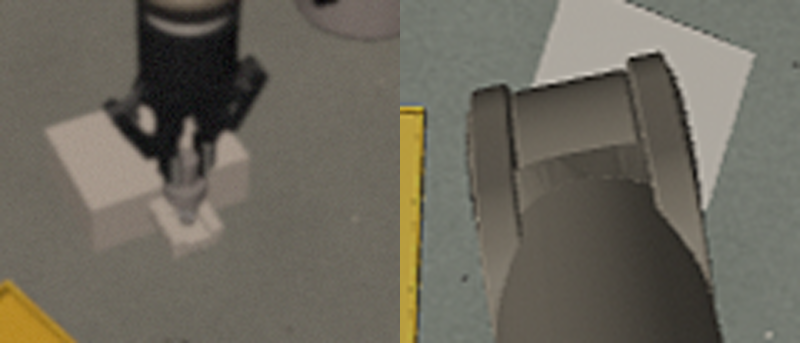

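The cap skirt sits right over the ear (left crop, about (187,195)), but the top camera is blocked by the arm. I need the side camera's own bias, so I'll find the ear in its first picture and compare.

Run:
```python
from h import *
for n in('top','side'):
    d=dict(np.load(f'/tmp/{n}0.npz'));P=cloud(d);xp=P[...,:2]@EX;yp=P[...,:2]@EY
    m=(xp>.43)&(xp<.49)&(abs(yp-.151)<.05)&(P[...,2]>.034)&(P[...,2]<.046)
    e=np.argwhere(m);print(n,m.sum(),'front',np.percentile(xp[m],[.5,2]).round(4),'y',np.percentile(yp[m],[1,99]).round(4),np.median(P[m][:,2]))
    m=(xp>.44)&(xp<.49)&(abs(yp-.151)<.03)&(P[...,2]>.050)&(P[...,2]<.065);q=P[m];c=q.mean(0);print(' stud',len(q),c.round(4),c[:2]@EX,c[:2]@EY)
    g=cv2.cvtColor(d['pixels'],cv2.COLOR_RGB2GRAY);k=(xp>.455)&(xp<.493)&(abs(yp-.151)<.016)&(P[...,2]>.03)&(g<125);ys,xs=np.nonzero(k);print(' dark',len(xs),xs.mean(),ys.mean(),[ (w@EX).round(4) for w in [plane(d,xs.mean(),ys.mean(),z)[:2] for z in(.049,.052)]],[(plane(d,xs.mean(),ys.mean(),z)[:2]@EY).round(4) for z in(.049,.052)])
```

```text
top 223 front [0.4534 0.454 ] y [0.1284 0.173 ] 0.03874455859106396
 stud 33 [ 0.498  -0.0274  0.0551] 0.47539120606909663 0.15069869962035667
 dark 24 329.2083333333333 225.875 [np.float64(0.4757), np.float64(0.4756)] [np.float64(0.1509), np.float64(0.1509)]
side 221 front [0.4497 0.4503] y [0.1276 0.1729] 0.039416949551201785
 stud 33 [ 0.4942 -0.0262  0.0549] 0.47141533106586236 0.15051727460786463
 dark 45 325.2 224.64444444444445 [np.float64(0.4726), np.float64(0.4702)] [np.float64(0.15), np.float64(0.1512)]
```

```bash
python3 -m jog '[[-0.15,0.15,0,0],[-0.15,0.15,0.4,0],[-0.15,0.15,0.8,0],[-0.15,0.15,1.1,0],[-0.15,0.15,1.3,0],[-0.15,0.15,1.5,0],[-0.15,0.15,1.5,0],[-0.15,0.15,1.5,0],[-0.15,0.15,1.5,0]]'
python3 -m jog '[[0,0,0.1,0],[0,0,0.2,0],[0,0,0.2,0],[0,0,0.2,0]]'
python3 -m jog '[[0,0,0.1,0],[0,0,0.2,0],[0,0,0.2,0],[0,0,0.2,0]]'
```

```text
t: 10.35
eef_pos: [0.4958, -0.027, 0.0813]
tool_rot: [-0.0, 0.984, -0.18, 0.0]
contact_force: [-0.1, -0.1, -0.7]
gripper_width: 0.226
grasp_force: 88.2
t: 10.68
eef_pos: [0.4957, -0.027, 0.0793]
tool_rot: [0.0, 0.984, -0.18, -0.0]
contact_force: [1.1, -0.8, -0.8]
gripper_width: 0.222
grasp_force: 88.2
t: 11.02
eef_pos: [0.496, -0.0271, 0.0774]
tool_rot: [-0.0, 0.984, -0.18, 0.0]
contact_force: [0.3, -0.7, 0.1]
gripper_width: 0.225
grasp_force: 88.2
```

```bash
python3 -m jog '[[0,0,0.1,0],[0,0,0.1,0],[0,0,0.1,0]]'
python3 -m jog '[[0,0,0.1,0],[0,0,0.2,0],[0,0,0.2,0],[0,0,0.2,0]]'
python3 -m jog '[[0,0,0.1,0],[0,0,0.2,0],[0,0,0.2,0],[0,0,0.2,0]]'
```

```text
t: 11.27
eef_pos: [0.4963, -0.0271, 0.0767]
tool_rot: [-0.0, 0.984, -0.18, 0.001]
contact_force: [-0.1, -0.4, 4.9]
gripper_width: 0.221
grasp_force: 88.4
t: 11.6
eef_pos: [0.4969, -0.027, 0.0751]
tool_rot: [-0.0, 0.984, -0.18, 0.001]
contact_force: [0.7, -0.6, 6.5]
gripper_width: 0.225
grasp_force: 88.7
t: 11.93
eef_pos: [0.4965, -0.0271, 0.0727]
tool_rot: [-0.0, 0.984, -0.18, 0.001]
contact_force: [1.7, -0.2, 4.6]
gripper_width: 0.224
grasp_force: 88.6
```

```bash
python3 -m jog '[[0,0,0.1,0],[0,0,0.2,0],[0,0,0.3,0],[0,0,0.3,0],[0,0,0.3,0]]'
python3 -m jog '[[0,0,0.1,0],[0,0,0.2,0],[0,0,0.3,0],[0,0,0.3,0],[0,0,0.3,0]]'
```

```text
t: 12.35
eef_pos: [0.4954, -0.027, 0.0688]
tool_rot: [0.0, 0.984, -0.18, -0.0]
contact_force: [2.0, -0.8, -4.0]
gripper_width: 0.226
grasp_force: 88.1
t: 12.77
eef_pos: [0.4956, -0.0271, 0.0674]
tool_rot: [0.0, 0.984, -0.18, -0.0]
contact_force: [-3.6, 0.4, 14.9]
gripper_width: 0.223
grasp_force: 90.0
```

It clicked through (the force went to −4 N, pulling down) and seated at TCP z=0.0674, where 0.068 was expected. Pressing firmer and holding.

```bash
python3 -m jog '[[0,0,0.1,0],[0,0,0.2,0],[0,0,0.2,0],[0,0,0.2,0],[0,0,0.2,0],[0,0,0.2,0],[0,0,0.2,0],[0,0,0.2,0],[0,0,0.2,0],[0,0,0.2,0]]'
python3 - <<'E'
from h import *
go();d=cam('side','side5.png');cv2.imwrite('pics/c5.png',cv2.resize(cv2.imread('pics/side5.png')[160:270,260:400],None,fx=4,fy=4,interpolation=2));go()
E
```

```text
t: 13.6
eef_pos: [0.4957, -0.0271, 0.067]
tool_rot: [0.0, 0.984, -0.18, 0.0]
contact_force: [-9.7, 0.0, 34.0]
gripper_width: 0.223
grasp_force: 92.1
t 13.6 p [ 0.4957 -0.0271  0.067 ] xdir -0.3615 F [-9.7  0.  34. ] g 0.22319905907596377 92.13073253631592
t 13.65 p [ 0.4957 -0.0271  0.067 ] xdir -0.3615 F [-10.7   0.5  34.3] g 0.22319200457385405 92.13075757026672
```

View pics/c5.png

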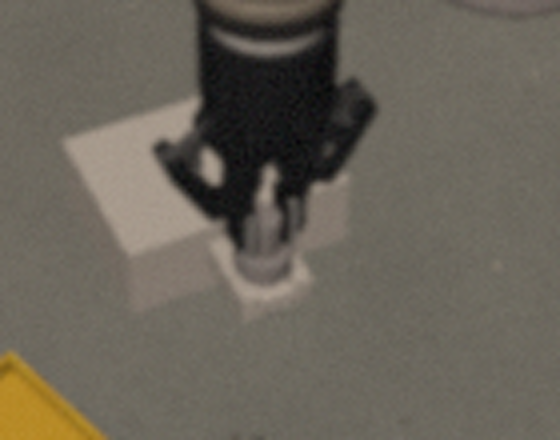

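The cap sits flat and upright on the fork at crop (265,265), still in the fingers. The shell is shut, with a steady 34 N downward.

```bash
python3 -c "
from station import bot
print(bot.hand_in())"
```

```text
the job is handed in; nothing more can be done
None
```

The shell is shut and the cap is clicked home on the stud; I handed in still gripping it and pressing down with about 34 N, at 13.7 s of the 66 s allowed (no verdict was returned).

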